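Load a flanged bushing through the sprung gate of a press feed track

ROBOT

A 6-joint arm with a two-finger parallel gripper is mounted at the origin on the work surface. World frame = base frame: x ahead of the robot, y to its left, z up, the work surface at z = 0. Lengths are in m, angles in rad, forces in N, time in s.
With the tool pointing down it reaches from about 0.25 to 0.725 m from the base axis. Payload 4 kg.
Tool frame: the origin (TCP) lies midway between the tips of the shut fingers; the grasp point (between the pads) lies 19 mm behind it; z points along the fingers, y is the direction in which the jaws open and shut (so a half turn about z gives the same grasp; the last joint's range is limited). The gripper opens to 85 mm and grips with 20 to 120 N. Pads are 22 mm wide; open, the fingers measure 114 mm over their backs; the gripper's body (76 mm by 85 mm) begins 54 mm behind the grasp point. The pads swing forward as they close: fully open they stand 13 mm farther back than shut.
Start: joints at [1.302, 0.241, 0.005, 1.335, 0, 1.571], TCP at [0.133, 0.482, 0.231] pointing down, gripper open.
Joint ranges: [-2.72, 2.72], [-1.05, 1.87], [-1.09, 1.28], [-1.99, 2.15], [-1.42, 1.44], [-3.14, 3.14]. Speed limits (rad/s): [2.79, 2.79, 3.14, 3.14, 3.14, 3.14].

INTERFACE

Orientations are given as a unit quaternion [x, y, z, w].
In Python, from workcell import monitor, cams, order gives the robot as it stands.
- The arm moves only by the tool send_rows, never from a script. Its argument "moves" is a list of rows, each a list of 4 numbers: the shift along the tool's x, y, z as a fraction of full scale, then the turn about the tool's z as a fraction of full scale. A call has 1 to 20 rows; each row shifts and turns the commanded pose from where the row before left it, along the tool's axes as they then stand; what a row does not reach is not made up. Full scale, the value 1, is 100 cm for a shift and 0.1 rad for a turn. A row lasts 1/10 s, in which the tool goes at most 50 mm and 8.59 degrees, less where a joint would pass 70% of its speed; a pose out of reach is approached as far as the arm can. A call with a number of a shift or a turn outside -1 to 1 is refused whole. A call with a gripper value outside its range is refused whole. "claw" is the gripper's target within -1 to 1 (fully open at 1, half-way at 0, shut at -1), set as the call begins (left out, the last holds). The fingers move at their own pace and stop on an object; the grip force is fixed at half the most. Time passes only in rows, so rows that do not move let the fingers close. It gives the time, the measured TCP pose, the force and the opening at its end, in the units of the state.
- monitor.get_obs(): the state, without advancing time (a new reading comes with each control period).
- cams.camera(name): name is "scene" or "top" or "wrist"; returns (picture, depth): 400x640x3 uint8, blue, green, red; 400x640 float32, m along the optical axis (not along the pixel's ray), 0 where there is no reading.
- cams.camera_info(name): a dict with "intrinsics" (3x3 intrinsics, pixels), "distortion" ([k1, k2, p1, p2, k3] as OpenCV has them; the pictures are not rectified), "T" (4x4, takes a point from camera to world coordinates); the wrist camera has in their place "mount" (4x4, takes a point from camera to tool coordinates, whose origin is the TCP and whose axes are the flange's). Camera axes: x right, y up, looking along -z (the intrinsics and any distortion apply to the point x, -y, -z); pixel columns grow to the right and rows downward; lengths in m; the calibration is good to about 2 mm. A picture is of the moment at which its call begins: read the wrist's pose just before it. camera_info takes no time and is no camera call.
- order.job_done(): hands the job in, once; it reports no verdict.
The state is a dict: "clock": time; "joint_pos": joint angles; "joint_vel": joint speeds; "tau": joint torques, N m; "eef_pos": TCP position; "tool_rot": TCP orientation; "ft_force": force on the tool from outside, world axes, zero at the start; "ft_torque": the same for the moment, N m; "grip_width": finger opening in m.
Only numpy, scipy, OpenCV 4.12 (cv2) and the standard library are available. Lean on these libraries where they do the work, as an engineer would, in place of code of your own. Each camera call takes 0.05 s, during which the arm holds its last target.

TASK

Pick up the large flanged bushing and stand it in the open mouth of the feed track, then push it along the slot through the sprung gate flap and press it gently but firmly home against the rubber stop, holding about 15 N for at least half a second. Then draw the gripper out so that the flap swings fully shut behind the bushing, which must stay seated on the stop with its seat pin pushed in. Never slam or press harder than 25 N, and leave the other parts on the bench where they are.

Things in the scene. Friction and masses are not known exactly. Their poses are not given: they have to be found in the camera images.
- bushing: the part to load: plain steel flanged bushing, one solid of revolution standing upright on its flange: flange 60 mm across and 10 mm thick, hub above it 32 mm across, 50 mm tall in all, about 0.42 kg (may vary by a fifth). Origin at the centre of its underside, z up along its axis. Yaw is meaningless. Sliding it along the track takes 2 to 6 N, besides the press on the stop.
- track: grey feed track fixed to the bench, 346 x 130 mm. Origin on the bench under the slot's middle at the gate line; x = feed direction (mouth to stop), y to its left, z up. Runs from x = -140 to +206 mm; floor 12 mm above the bench. Open mouth x = -140 to -40, then a roofed slot: the flange slides under the roof lips, the hub stands up through the slot. Post 14 mm across at x 0, y +56, top at 68 mm.
- entry (a point): point on the track floor in the middle of the mouth, where the bushing is to be stood: track x = -85, y = 0, 12 mm above the bench. The mouth is open from above, between two guides that taper from about 100 mm apart to 65 mm; their tops are 30 mm above the bench.
- gate (a point): point on the track floor, mid-slot under the shut flap: track origin + 12 mm up. From track x = -40 mm on, the side walls stand 64 mm apart, roofed by steel lips (underside 25 mm, top 30 mm above the bench) that leave a central slot 44 mm wide, so the bushing can come in only from the mouth.
- flap (a joint): angle of the gate flap, rad: 0 = shut across the slot, grows to 1.8 as it swings off in the feed direction (it cannot swing towards the mouth). A spring shuts it (0.025 N m shut, 0.1 N m at 1.5 rad: 1 to 3 N on the bushing). Upright hinge axis at track x = 0, y = +46 mm. It can shut only when the hub's centre is beyond track x = +76 mm and the fingers are out.
- flap_edge (a point): middle of the flap's free edge, 72 mm from the hinge axis, 49 mm above the bench. The flap is an aluminium plate 4 mm thick with a free-turning black roller 12 mm across along its free edge, 72 mm long in all, from 34 to 64 mm above the bench. It leans on the fingers while they are in the gate: draw them straight up, as backing out can jam it.
- stop: grey end stop block 30 mm long, 80 wide, 36 high, on the lips. Origin: middle of its mouth-side face, at lip top (track x = +156 mm, 30 mm above the bench), axes as the track's. A screw holds a rubber pad 36 mm wide, 30 high before it, for the hub to bear on. Its setting is unknown: pad face 30 to 55 mm before this origin (bushing centre home 46 to 71 mm before it): find it by feel.
- seat_pin (a joint): travel (m) of the brass seat pin, 6 mm across, light spring (0.4 N): stands 6 mm out of the rubber pad at 0, reads 0.006 when the hub lies on the pad. The pad gives 1 mm per 3 N plus 0.3 N per mm/s of speed (come in at 20 mm/s or less) and bottoms at 9 mm. Press it with 15 N; 7 to 22 N counts.
- small_bushing: smaller steel flanged bushing, flange 42 mm across, hub 20 mm, 30 mm tall, a bystander, leave it where it is. Origin at the centre of its underside.
- spacer: flat steel ring 60 mm across, 12 mm thick, 34 mm hole, a bystander, leave it where it is. Origin at the centre of its underside.
- wrench: steel spanner lying flat, a bystander, leave it where it is. Origin at the centre of its underside.
- nut: dark steel hexagon nut 38 mm across corners, 14 mm thick, a bystander, leave it where it is. Origin at the centre of its underside.
- jar: jar 64 mm across, 80 mm tall, a bystander, leave it where it is. Origin at the centre of its underside.
- offcut: wood offcut 110 x 60 x 30 mm, a bystander, leave it where it is. Origin at the centre of its underside.
Mind the look-alikes: they are no part of the job. Leave any purple look-alike of the bushing alone.

How it is judged:
On the way, in this order (a step that is already met when the one before it is completed fails the run):
1. the bushing stands in the mouth of the track, upright on its floor (x of bushing in the frame of track between -0.115 and -0.045 m and y of bushing in the frame of track between -0.02 and 0.02 m and z of bushing in the frame of track below 0.016 m and angle between bushing's own z axis and vertical below 0.1 rad), for 0.2 s.
2. the bushing, under the lips, is in the gate with the flap swung open (value of joint flap above 0.5 rad and x of bushing in the frame of track above 0 m and z of bushing in the frame of track below 0.018 m), for 0.05 s.
3. the bushing is pressed on the stop with 7 to 22 N for 0.4 s (contact force between bushing and stop between 7 and 22 N), for 0.4 s.
At the end, for the whole second after the job is handed in: the bushing rests upright on the track floor behind the gate (centre more than 80 mm beyond the gate line), still and within about 2 mm of the pad (seat pin pushed in more than 4.2 mm), and the flap is shut to within 0.06 rad (value of joint seat_pin above 0.0042 m and value of joint flap below 0.06 rad and x of bushing in the frame of track above 0.08 m and z of bushing in the frame of track below 0.018 m and angle between bushing's own z axis and vertical below 0.1 rad and linear speed of bushing below 0.01 m/s); the robot touches nothing.
It fails at once if the bushing is slammed or pressed on the stop with more than 28 N (contact force between bushing and stop above 28 N).
It fails at once if the robot presses on the track, flap or stop with more than 25 N (contact force between any of the fingers, the arm and track above 25 N).
It fails at once if another part on the bench is moved more than 30 mm (distance of any of small_bushing, spacer, wrench, nut, jar, offcut from where it was at the start of the episode above 0.03 m).
It also fails if it takes over 70 s, if anything falls off the work surface, if the arm or the gripper's body presses on something with over 40 N, if the wrist force passes 120 N, or if a joint passes its speed limit or range.

## Working session

There is one attempt and no reset: what is moved stays moved. The work goes in short steps, Python scripts to look and compute and a tool call to move; the robot and the scene stay as the last step left them, time stands still between calls to the robot, and variables do not carry over. Pictures are saved under pics/ and viewed, and the job is handed in when it is done.

Besides the shell and the picture viewer there is one more tool, called after "Emit:" as name(argument=value, ...) on one line, values as JSON. send_rows: Moves the arm, as the interface text tells. Its arguments: {"type":"object","properties":{"moves":{"type":"array","items":{"type":"array","items":{"type":"number","minimum":-1,"maximum":1}}},"claw":{"type":"number"}},"required":["moves"]}

```bash
ls; mkdir -p pics; python3 - <<'E'
from workcell import monitor,cams,order
import cv2,numpy as np
o=monitor.get_obs()
for k,v in o.items(): print(k,np.round(v,4))
for n in("scene","top","wrist"):
    i=cams.camera_info(n);print(n,i)
    p,d=cams.camera(n); cv2.imwrite(f"pics/{n}0.png",p); np.save(f"pics/{n}0.npy",d)
E
```

```text
pics
clock 0.0
joint_pos [1.302  0.2414 0.0037 1.3352 0.     1.5708]
joint_vel [ 0.0002 -0.0022 -0.0031  0.0001 -0.0007  0.0008]
tau [ 1.00000e-03 -3.72314e+01  2.52411e+01  1.70000e-02  1.00000e-04
 -0.00000e+00]
eef_pos [0.1326 0.4814 0.2304]
tool_rot [ 1.34e-01  9.91e-01 -1.00e-03 -2.00e-04]
ft_force [ 0.4963  0.1405 -0.4632]
ft_torque [-0.0154 -0.0243  0.0407]
grip_width 0.0853
scene {'intrinsics': array([[393.38358343,   0.        , 322.38996857],
       [  0.        , 393.38358343, 201.89476125],
       [  0.        ,   0.        ,   1.        ]]), 'distortion': array([-0.05274739,  0.        ,  0.        ,  0.        ,  0.        ]), 'T': array([[ 0.4691336 , -0.57043211,  0.67418163,  1.34852756],
       [ 0.88303889,  0.31378994, -0.34896731, -0.428264  ],
       [-0.01248925,  0.75904089,  0.65092314,  0.80129483],
       [ 0.        ,  0.        ,  0.        ,  1.        ]])}
top {'intrinsics': array([[398.8505174 ,   0.        , 321.44247201],
       [  0.        , 398.8505174 , 196.04804672],
       [  0.        ,   0.        ,   1.        ]]), 'distortion': array([-0.01
[... 227 characters left out ...]
9627364,  1.25897461],
       [ 0.        ,  0.        ,  0.        ,  1.        ]])}
wrist {'intrinsics': array([[352.32994908,   0.        , 316.92473736],
       [  0.        , 352.32994908, 194.2671926 ],
       [  0.        ,   0.        ,   1.        ]]), 'distortion': array([-0.04327415,  0.        ,  0.        ,  0.        ,  0.        ]), 'mount': array([[-5.85951419e-04,  9.55919937e-01,  2.93626855e-01,
         7.59437025e-02],
       [ 9.99999766e-01,  4.56138617e-04,  5.10577560e-04,
         4.22538589e-04],
       [ 3.54136722e-04,  2.93627085e-01, -9.55919981e-01,
        -1.42142284e-01],
       [ 0.00000000e+00,  0.00000000e+00,  0.00000000e+00,
         1.00000000e+00]])}
```

View pics/scene0.png

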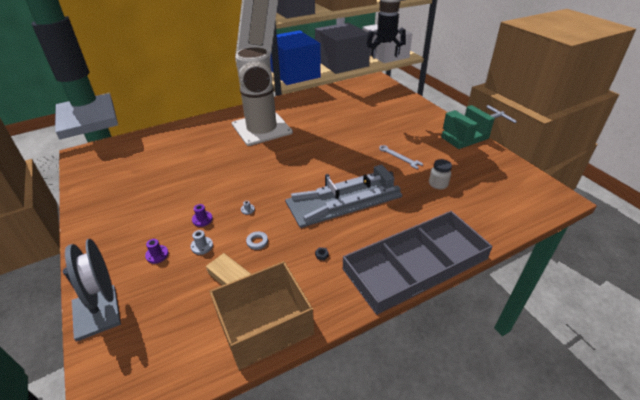

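View pics/top0.png

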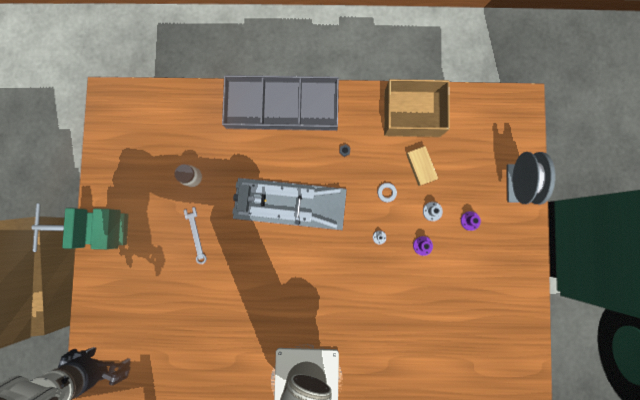

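View pics/wrist0.png

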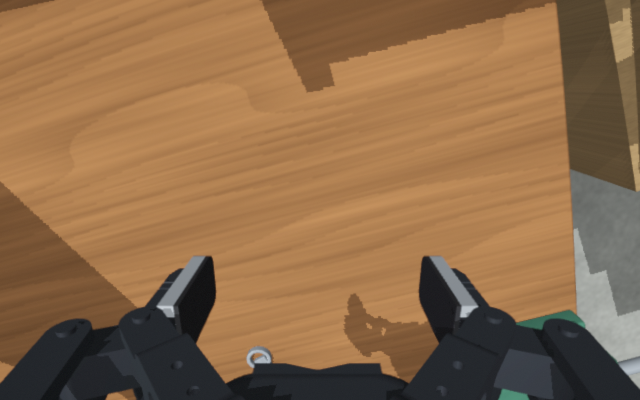

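Candidates: the plain large bushing at top (432,211) / scene (201,240), the purple look-alikes at top (423,245) and (470,221), the small bushing at (380,238) and the spacer ring at (387,192). I choose (432,211), which is unpainted and large. Next I'll take a close crop and measure.

```bash
cat > h.py <<'E'
from workcell import monitor,cams,order
import cv2,numpy as np
from scipy.spatial.transform import Rotation as R
def camT(n,obs=None):
    i=cams.camera_info(n)
    if n!="wrist": return i,np.array(i["T"])
    T=np.eye(4);T[:3,:3]=R.from_quat(obs["tool_rot"]).as_matrix();T[:3,3]=obs["eef_pos"]
    return i,T@np.array(i["mount"])
def rays(n,px,obs=None):
    i,T=camT(n,obs)
    u=cv2.undistortPoints(np.array(px,float).reshape(-1,1,2),i["intrinsics"],i["distortion"]).reshape(-1,2)
    d=np.c_[u[:,0],-u[:,1],-np.ones(len(u))]
    return T[:3,3],d@T[:3,:3].T
def onplane(n,px,z,obs=None):
    c,d=rays(n,px,obs); z=np.broadcast_to(z,len(d)); return c+d*((z-c[2])/d[:,2])[:,None]
def depthpts(n,px,D,obs=None):
    c,d=rays(n,px,obs); px=np.array(px).reshape(-1,2); return c+d*D[px[:,1].astype(int),px[:,0].astype(int)][:,None]
def proj(n,P,obs=None):
    i,T=camT(n,obs); q=(np.atleast_2d(P)-T[:3,3])@T[:3,:3]; q=q*[1,-1,-1]
    return cv2.projectPoints(q,np.zeros(3),np.zeros(3),i["intrinsics"],i["distortion"])[0].reshape(-1,2)
def cloud(n,D,box,obs=None):
    u0,v0,u1,v1=box; uu,vv=np.meshgrid(np.arange(u0,u1),np.arange(v0,v1)); px=np.c_[uu.ravel(),vv.ravel()]
    P=depthpts(n,px,D,obs); ok=D[px[:,1],px[:,0]]>0; return px[ok],P[ok]
E
python3 - <<'E'
from h import *
p=cv2.imread("pics/top0.png"); s=cv2.imread("pics/scene0.png")
a=cv2.resize(p[170:240,225:355],(780,420),interpolation=cv2.INTER_CUBIC); cv2.imwrite("pics/c_track.png",a)
b=cv2.resize(p[170:270,360:490],(780,600),interpolation=cv2.INTER_CUBIC); cv2.imwrite("pics/c_bush.png",b)
c=cv2.resize(s[155:235,275:415],(788,450),interpolation=cv2.INTER_CUBIC); cv2.imwrite("pics/c_strack.png",c)
D=np.load("pics/top0.npy")
px,P=cloud("top",D,(410,190,455,235))
m=P[:,2]>.03;print("hub top",P[m].mean(0),P[m,2].max(),m.sum())
m=P[:,2]>.006;print(np.median(P[P[:,2]<.005],0))
Ds=np.load("pics/scene0.npy");px,P=cloud("scene",Ds,(180,222,222,262))
m=P[:,2]>.045;print("scene hubtop",P[m].mean(0),P[m].max(0),P[m].min(0),m.sum())
print(np.median(P[:,2]))
E
```

```text
hub top [ 0.52602086 -0.38016757  0.04809852] 0.05507091466541558 101
[ 5.24276971e-01 -3.81991262e-01 -3.89181609e-04]
scene hubtop [ 0.52920897 -0.38290567  0.05079878] [ 0.5453659  -0.36717415  0.05528223] [ 0.51013844 -0.39822225  0.04508636] 99
0.002355907533940771
```

View pics/c_track.png

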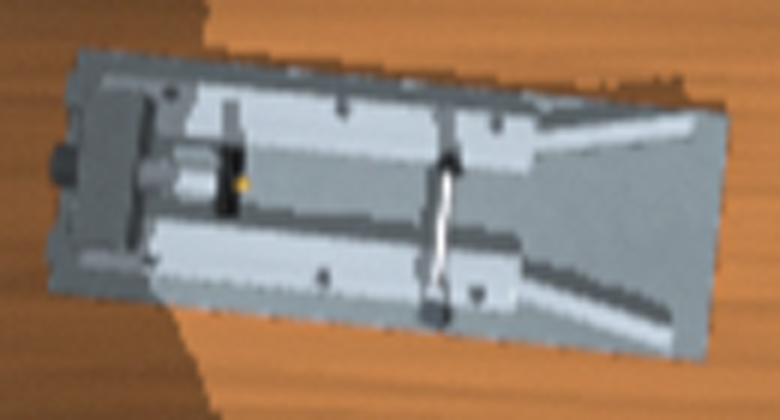

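View pics/c_bush.png

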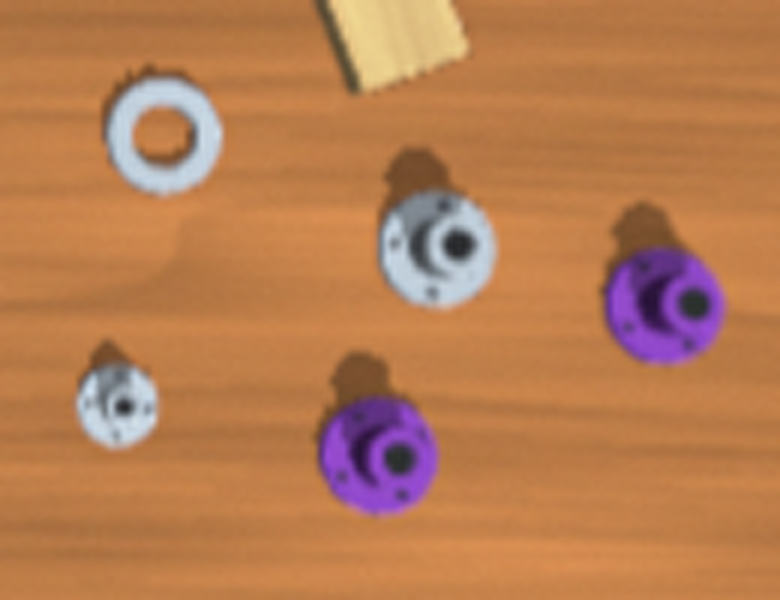

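View pics/c_strack.png

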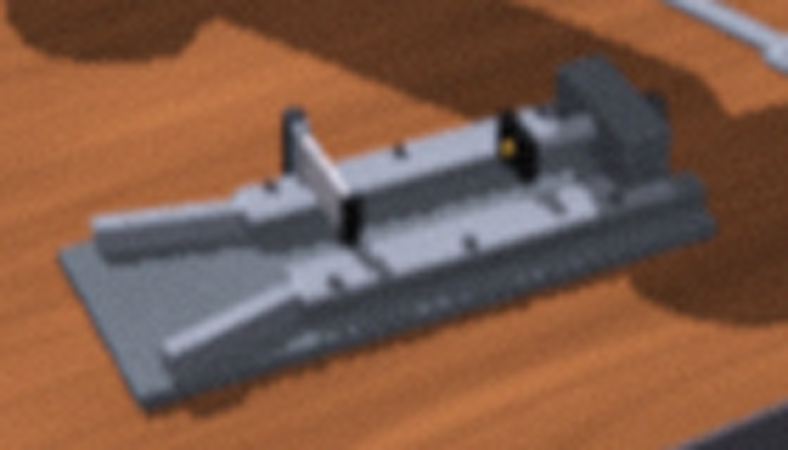

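The crop shows one unpainted large bushing at about (432,211) in the top image, with purple ones at (423,245) and (470,221). The track's mouth is on the right at (330,208) and its stop is on the left at (243,195). The shut flap is near x≈299. I'll fit the track pose from both fixed views.

```bash
cat >> h.py <<'E'
def trackT(p):
    x,y,a=p; c,s=np.cos(a),np.sin(a)
    T=np.eye(4);T[:2,:2]=[[c,-s],[s,c]];T[:2,3]=[x,y];return T
def t2w(p,Q): 
    T=trackT(p);return np.atleast_2d(Q)@T[:3,:3].T+T[:3,3]
def w2t(p,Q):
    T=trackT(p);return (np.atleast_2d(Q)-T[:3,3])@T[:3,:3]
def overlay(n,p,img,obs=None,col=(0,0,255)):
    def box(x0,x1,y0,y1,z):
        L=[]
        for a,b in [((x0,y0),(x1,y0)),((x1,y0),(x1,y1)),((x1,y1),(x0,y1)),((x0,y1),(x0,y0))]:
            t=np.linspace(0,1,15)[:,None]; L.append(np.c_[np.array(a)+t*(np.array(b)-np.array(a)),np.full(15,z)])
        return np.vstack(L)
    P=proj(n,t2w(p,np.vstack([box(-140,206,-65,65,12),box(-40,150,-22,22,30),box(156,186,-40,40,66)])/1000),obs)
    for q in P:
        if 0<=q[0]<640 and 0<=q[1]<400: img[int(round(q[1])),int(round(q[0]))]=col
    return img
E
python3 - <<'E'
from h import *
from scipy.optimize import least_squares
# top plate corners: rear-right(-x side of img up?) img up=+world x = track -y
px=np.array([[728,108],[705,360],[50,292]])/6+[225,170]
Q=np.array([[-140,-65,12],[-140,65,12],[206,65,12]])/1000.
f=lambda p:(proj("top",t2w(p,Q))-px).ravel()
r=least_squares(f,[.5,.05,1.5]);print(r.x,r.fun)
p=r.x
for n,b in(("top",(170,240,225,355)),("scene",(155,235,275,415))):
    im=cv2.imread(f"pics/{n}0.png");overlay(n,p,im);b0=im[b[0]:b[1],b[2]:b[3]]
    cv2.imwrite(f"pics/ov_{n}.png",cv2.resize(b0,None,fx=5.5,fy=5.5,interpolation=cv2.INTER_NEAREST))
np.save("track0.npy",p)
E
```

```text
[0.53978984 0.03245998 1.49331206] [ 0.28764879  0.30005094  0.23212041 -0.3642732  -0.52376583  0.05777447]
```

View pics/ov_top.png

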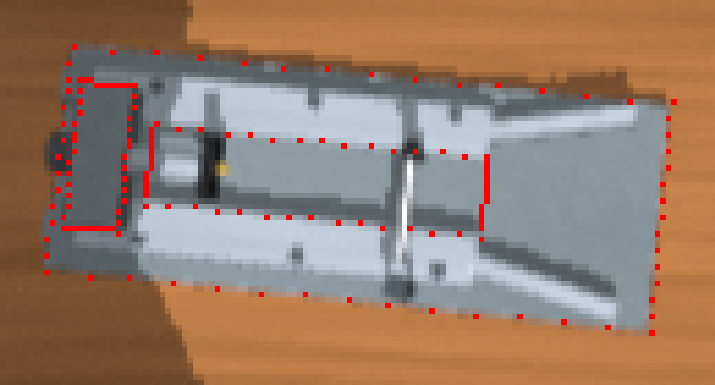

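View pics/ov_scene.png

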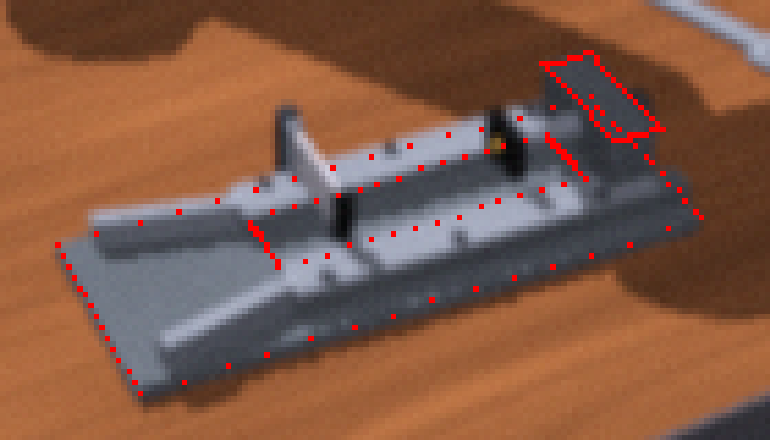

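The overlay lines match the plate and lips in both views. Now I'll turn the tool so its x axis runs along the feed, and go over the track for a close look.

Emit:
send_rows(moves=[[0, 0, 0, 1], [0, 0, 0, 1], [0, 0, 0, 1], [0, 0, 0, 1], [0, 0, 0, 1], [0, 0, 0, 1], [0, 0, 0, 1], [0, 0, 0, 1], [0, 0, 0, 1], [0, 0, 0, 1], [0, 0, 0, 1], [0, 0, 0, 1], [0, 0, 0, 1], [0, 0, 0, 0.79]])

```text
clock: 1.55
eef_pos: [0.1327, 0.4818, 0.2309]
tool_rot: [0.735, 0.678, -0.0, 0.0]
ft_force: [-0.5, -0.5, -0.6]
grip_width: 0.0855
```

Emit:
send_rows(moves=[[-0.026, 0.0275, 0, 0], [-0.026, 0.0275, 0, 0], [-0.026, 0.0275, 0, 0], [-0.026, 0.0275, 0, 0], [-0.026, 0.0275, 0, 0], [-0.026, 0.0275, 0, 0], [-0.026, 0.0275, 0, 0], [-0.026, 0.0275, 0, 0], [-0.026, 0.0275, 0, 0], [-0.026, 0.0275, 0, 0], [-0.026, 0.0275, 0, 0], [-0.026, 0.0275, 0, 0], [-0.026, 0.0275, 0, 0], [-0.026, 0.0275, 0, 0], [-0.026, 0.0275, 0, 0], [-0.026, 0.0275, 0, 0], [0, 0, 0, 0], [0, 0, 0, 0]])

```text
clock: 3.35
eef_pos: [0.5392, 0.0328, 0.2304]
tool_rot: [0.734, 0.679, -0.001, -0.001]
ft_force: [-0.3, 0.3, -0.2]
grip_width: 0.0856
```

```bash
python3 - <<'E'
from h import *
import json
o=monitor.get_obs(); json.dump({k:np.array(v).tolist() for k,v in o.items()},open("pics/w1.json","w"))
p,d=cams.camera("wrist"); cv2.imwrite("pics/w1.png",p); np.save("pics/w1.npy",d)
print(o["clock"],o["eef_pos"],o["tool_rot"],o["joint_pos"],o["ft_force"])
t=np.load("track0.npy"); m=R.from_quat(o["tool_rot"]).as_matrix(); print("x heading",np.arctan2(m[1,0],m[0,0]), m[:,2])
cv2.imwrite("pics/w1o.png",cv2.resize(overlay("wrist",t,p.copy(),o),(800,500),interpolation=cv2.INTER_NEAREST))
E
```

```text
3.35 [0.53922941 0.03284059 0.23042817] [ 7.34395550e-01  6.78720959e-01 -6.37192408e-04 -7.94183369e-04] [6.05900704e-02 3.22740999e-01 1.14206614e-01 1.36425395e+00
 4.22935816e-04 1.71014213e+00] [-0.3133067   0.2700318  -0.22212825]
x heading 1.4920400274651895 [-2.01396033e-03  3.01537781e-04 -9.99997927e-01]
```

View pics/w1o.png

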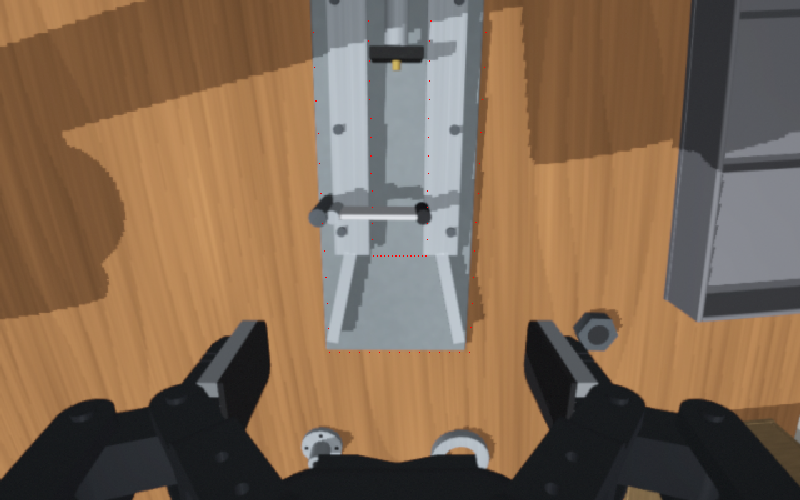

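```bash
python3 - <<'E'
from h import *
import json
o=json.load(open("pics/w1.json"));p=cv2.imread("pics/w1.png");t=np.load("track0.npy")
a=cv2.resize(p[150:290,245:395],None,fx=4,fy=4,interpolation=cv2.INTER_CUBIC)
cv2.imwrite("pics/w1c.png",a)
a=cv2.resize(p[20:160,245:395],None,fx=4,fy=4,interpolation=cv2.INTER_CUBIC)
cv2.imwrite("pics/w1d.png",a)
E
```

```text
(no output)
```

View pics/w1c.png

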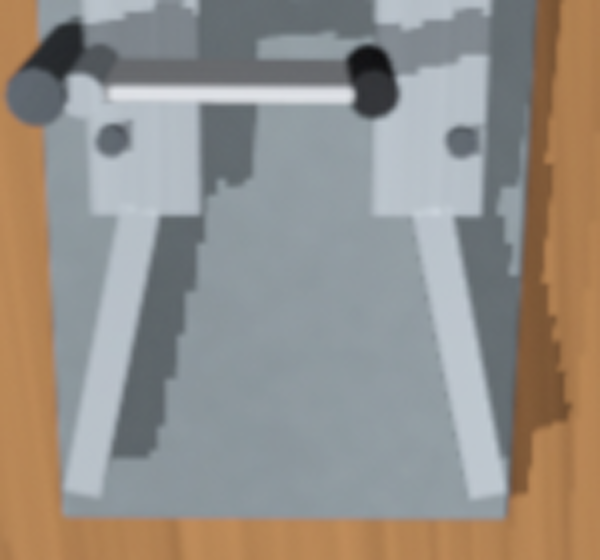

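View pics/w1d.png

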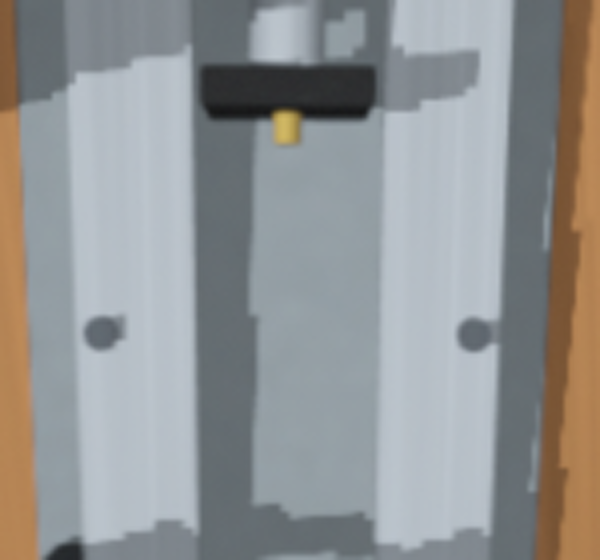

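```bash
python3 - <<'E'
from h import *
import json
from scipy.optimize import least_squares
o=json.load(open("pics/w1.json"));t=np.load("track0.npy")
cv=lambda q,v0:(np.array(q,float)+.5)/4-.5+[245,v0]
A=onplane("wrist",cv([[200,215],[373,215]],150),.030,o)
B=onplane("wrist",cv([[192,200],[385,200],[190,110],[389,110],[199,450],[377,450]],20),.030,o)
C=onplane("wrist",cv([[63,518],[506,520]],150),.012,o)
H=onplane("wrist",cv([[36,97]],150),.068,o)
def f(p):
    a=w2t(p,A);b=w2t(p,B);c=w2t(p,C)
    return np.r_[a[:,0]+.04,a[:,1]-[.022,-.022],b[:,1]-np.array([1,-1]*3)*.022,c[:,0]+.14,c[:,1]-[.065,-.065]]*1e3
r=least_squares(f,t);print(r.x,np.round(r.fun,1),"top/wrist diff",r.x-t)
print("post",w2t(r.x,H)*1e3)
pad=onplane("wrist",cv([[201,67],[376,67],[285,117],[287,143]],20),[.061,.061,.031,.043],o);print("pad",np.round(w2t(r.x,pad)*1e3,1))
np.save("track.npy",r.x)
m=R.from_quat(o["tool_rot"]).as_matrix();
for b in ([.52602,-.38017,0],[.5292,-.3829,0]): print("bush rel tool", (np.array(b)-o["eef_pos"])@m)
print("bushing flange fit from top, scene:")
print(onplane("top",[[(437+.5)/6-.5+360,(248+.5)/6-.5+170]],.010), onplane("top",[[(458+.5)/6-.5+360,(244+.5)/6-.5+170]],.050))
E
```

```text
[0.53731556 0.03380074 1.48604721] [-0.5 -0.3  0.1 -0.3  0.3 -0.2  0.5 -0.6 -0.6  0.4  0.3  0.5 -0.6  0.8] top/wrist diff [-0.00247428  0.00134076 -0.00726485]
post [[-0.28995086 55.7114465  68.        ]]
pad [[114.2  18.1  61. ]
 [114.4 -17.8  61. ]
 [107.5   1.   31. ]
 [101.    0.4  43. ]]
bush rel tool [-0.41280239  0.01979305  0.23032976]
bush rel tool [-0.41527374  0.02317796  0.23032253]
bushing flange fit from top, scene:
[[ 0.52817779 -0.38125806  0.01      ]] [[ 0.52828351 -0.38137274  0.05      ]]
```

The wrist fit agrees with the top view to about 3 mm and has sub-millimetre residuals. The post checks out, and the pad face is at about x=107 mm. Next is a close look at the bushing, correcting the tool yaw by 0.006 rad on the way.

Emit:
send_rows(moves=[[0, 0, 0, 0.06], [-0.043, 0.002, 0.005, 0], [-0.043, 0.002, 0.005, 0], [-0.043, 0.002, 0.005, 0], [-0.043, 0.002, 0.005, 0], [-0.043, 0.002, 0.005, 0], [-0.043, 0.002, 0.005, 0], [-0.043, 0.002, 0.005, 0], [-0.043, 0.002, 0.005, 0], [-0.043, 0.002, 0.005, 0], [-0.043, 0.002, 0.005, 0], [-0.043, 0, 0, 0], [0, 0, 0, 0], [0, 0, 0, 0]], claw=0.3)

```text
clock: 4.8
eef_pos: [0.5201, -0.4393, 0.1808]
tool_rot: [0.736, 0.677, 0.0, -0.001]
ft_force: [0.2, 0.6, -0.2]
grip_width: 0.0551
```

```bash
python3 - <<'E'
from h import *
import json
o=monitor.get_obs(); json.dump({k:np.array(v).tolist() for k,v in o.items()},open("pics/w2.json","w"))
p,d=cams.camera("wrist"); cv2.imwrite("pics/w2.png",p); np.save("pics/w2.npy",d)
m=R.from_quat(o["tool_rot"]).as_matrix(); print(o["clock"],o["eef_pos"],o["grip_width"],"x heading",np.arctan2(m[1,0],m[0,0]), m[:,2],o["joint_pos"])
q=p.copy()
for z in(.01,.05):
  for r in ((.030,) if z<.02 else (.016,)):
    a=np.linspace(0,2*np.pi,60);P=np.c_[.5282+r*np.cos(a),-.3813+r*np.sin(a),np.full(60,z)]
    for u in proj("wrist",P,o): cv2.circle(q,tuple(int(round(x)) for x in u),0,(0,0,255),-1)
cv2.imwrite("pics/w2o.png",q)
E
```

```text
4.8 [ 0.52005758 -0.43925427  0.1808442 ] 0.05513618312402796 x heading 1.4872072273146673 [-5.01198102e-04  1.06428803e-03 -9.99999308e-01] [-7.01584234e-01  6.36277229e-01  4.83329831e-01  1.41891868e+00
  4.89437604e-04  9.52800631e-01]
```

View pics/w2o.png

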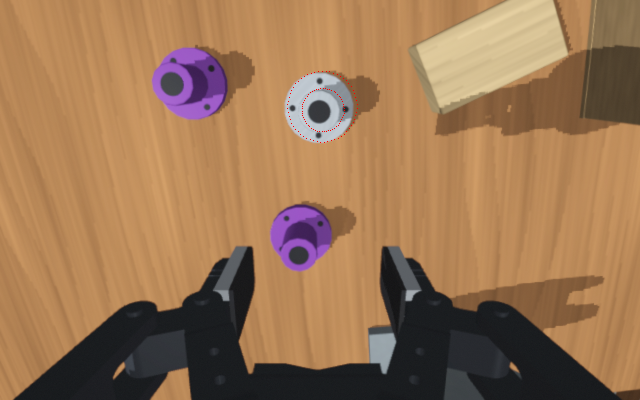

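```bash
python3 - <<'E'
from h import *
p=cv2.imread("pics/w2.png")
cv2.imwrite("pics/w2c.png",cv2.resize(p[60:160,270:370],None,fx=6,fy=6,interpolation=cv2.INTER_CUBIC))
E
```

```text
(no output)
```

View pics/w2c.png

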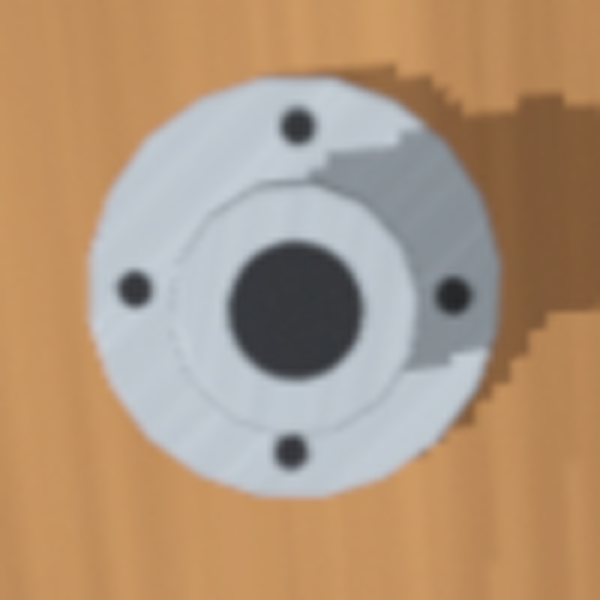

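```bash
python3 - <<'E'
from h import *
import json
o=json.load(open("pics/w2.json"))
s=lambda q:[(q[0]+.5)/6-.5+270,(q[1]+.5)/6-.5+60]
a=onplane("wrist",[s((294,286))],.010,o);b=onplane("wrist",[s((296,310))],.050,o);print(a,b)
c1,d1=rays("wrist",[s((296,310))],o);c2,d2=rays("top",[[(458+.5)/6-.5+360,(244+.5)/6-.5+170]])
M=np.c_[d1[0],-d2[0]];t=np.linalg.lstsq(M,c2-c1,rcond=None)[0];print("triang",c1+t[0]*d1[0],c2+t[1]*d2[0])
m=R.from_quat(o["tool_rot"]).as_matrix();print("rel tool",(a-o["eef_pos"])@m,(b-o["eef_pos"])@m)
D=np.load("pics/w2.npy");px,P=cloud("wrist",D,(285,75,355,145),o);print("depth top",np.percentile(P[:,2],99))
tr=np.load("track.npy");print("mouth rel tool",(t2w(tr,[[-.085,0,.012]])-o["eef_pos"])@m, "track yaw",tr[2])
E
```

```text
[[ 0.52528014 -0.38123406  0.01      ]] [[ 0.52532837 -0.38200499  0.05      ]]
triang [ 0.52532926 -0.38194721  0.05087627] [ 0.52823844 -0.3811509   0.05082079]
rel tool [[0.0580796  0.00046066 0.17090321]] [[0.05735613 0.00054955 0.1309024 ]]
depth top 0.05113338754389285
mouth rel tool [[ 0.38767207 -0.02229752  0.16925237]] track yaw 1.4860472089624617
```

Emit:
send_rows(moves=[[0.0289, 0.0005, 0, 0], [0.0288, 0, 0, 0.012], [0, 0, 0, 0], [0, 0, 0.04, 0], [0, 0, 0.04, 0], [0, 0, 0.04, 0], [0, 0, 0.02, 0], [0, 0, 0.0188, 0], [0, 0, 0, 0], [0, 0, 0, 0]])

```text
clock: 5.85
eef_pos: [0.5259, -0.3813, 0.0232]
tool_rot: [0.736, 0.677, -0.0, 0.0]
ft_force: [0.6, 0.9, 0.3]
grip_width: 0.0554
```

Emit:
send_rows(moves=[[0, 0, 0, 0], [0, 0, 0, 0], [0, 0, 0, 0], [0, 0, 0, 0], [0, 0, 0, 0], [0, 0, 0, 0], [0, 0, 0, 0], [0, 0, 0, 0]], claw=-1)

```text
clock: 6.65
eef_pos: [0.5267, -0.3828, 0.0249]
tool_rot: [0.736, 0.677, 0.001, 0.002]
ft_force: [0.8, 1.4, 6.2]
grip_width: 0.0302
```

Emit:
send_rows(moves=[[0, 0, -0.02, 0], [0, 0, -0.03, 0], [0, 0, -0.03, 0], [0, 0, 0, 0], [0, 0, 0, 0], [0, 0, 0, 0]])

```text
clock: 7.25
eef_pos: [0.524, -0.3811, 0.0998]
tool_rot: [0.736, 0.677, -0.0, -0.002]
ft_force: [-1.2, -0.4, -5.1]
grip_width: 0.0301
```

```bash
python3 - <<'E'
from h import *
import json
o=monitor.get_obs(); json.dump({k:np.array(v).tolist() for k,v in o.items()},open("pics/w3.json","w"))
p,d=cams.camera("wrist"); cv2.imwrite("pics/w3.png",p); np.save("pics/w3.npy",d)
s,_=cams.camera("scene"); cv2.imwrite("pics/s3.png",cv2.resize(s[150:300,120:320],(800,600)))
m=R.from_quat(o["tool_rot"]).as_matrix(); print(o["clock"],o["eef_pos"],o["grip_width"],o["ft_force"],o["ft_torque"],m[:,2],np.arctan2(m[1,0],m[0,0]))
E
```

```text
7.25 [ 0.52399019 -0.38108483  0.09983315] 0.030106115646553546 [-1.15808557 -0.38649138 -5.14533134] [0.00034585 0.0382538  0.04951299] [-0.00376541  0.00273742 -0.99998916] 1.4865791729711872
```

View pics/w3.png

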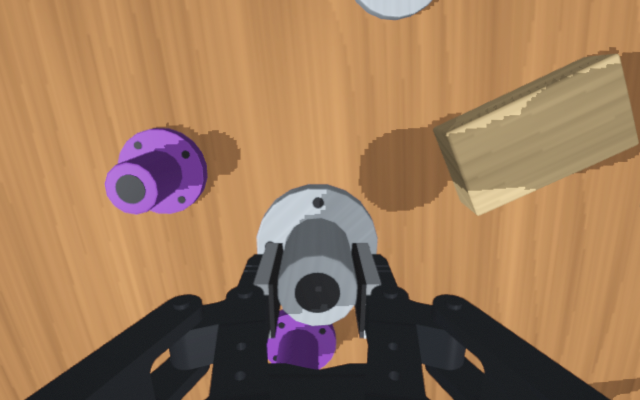

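View pics/s3.png

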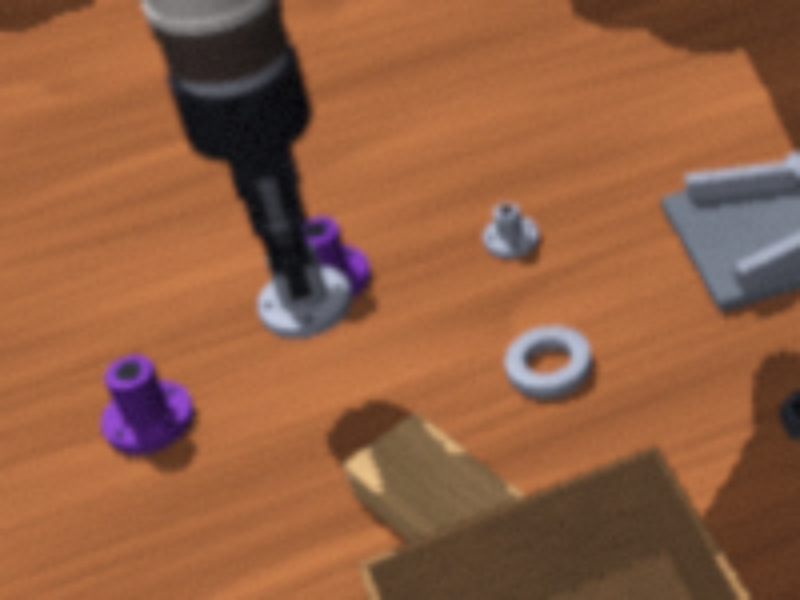

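```bash
python3 - <<'E'
from h import *
import json
o=json.load(open("pics/w3.json"));p=cv2.imread("pics/w3.png")
cv2.imwrite("pics/w3c.png",cv2.resize(p[170:340,240:400],None,fx=3.5,fy=3.5,interpolation=cv2.INTER_CUBIC))
m=R.from_quat(o["tool_rot"]).as_matrix()
print("hub rel tool",(onplane("wrist",[[318,292],[317.4,243]],[.125,.085],o)-o["eef_pos"])@m)
tr=np.load("track.npy");print("entry rel tool",(t2w(tr,[[-.085,0,.012]])-o["eef_pos"])@m, tr[2])
E
```

```text
hub rel tool [[ 0.00060309 -0.00051828 -0.0251636 ]
 [ 0.00241978 -0.00071192  0.01484198]]
entry rel tool [[ 0.32932333 -0.02131315  0.08871299]] 1.4860472089624617
```

View pics/w3c.png

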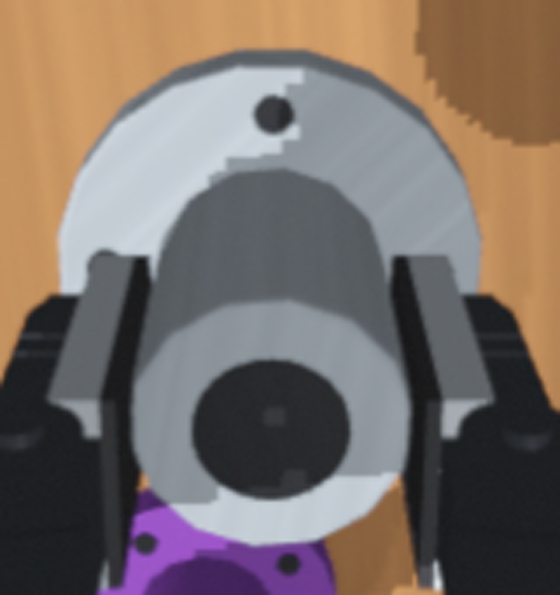

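The bushing is held upright, within 1 mm of the TCP. Now moving to above the mouth.

Emit:
send_rows(moves=[[0.0411, -0.0026, 0, 0], [0.0411, -0.0026, 0, 0], [0.0411, -0.0026, 0, 0], [0.0411, -0.0026, 0, 0], [0.0411, -0.0026, 0, 0], [0.0411, -0.0026, 0, 0], [0.0411, -0.0026, 0, 0], [0.0411, -0.0026, 0, 0], [0, 0, 0, 0], [0, 0, 0, 0], [0, 0, 0, 0]])

```text
clock: 8.45
eef_pos: [0.532, -0.0533, 0.1018]
tool_rot: [0.736, 0.677, -0.001, -0.0]
ft_force: [-0.1, -1.1, -3.8]
grip_width: 0.0304
```

```bash
python3 - <<'E'
from h import *
import json
o=monitor.get_obs(); json.dump({k:np.array(v).tolist() for k,v in o.items()},open("pics/w4.json","w"))
p,d=cams.camera("wrist"); cv2.imwrite("pics/w4.png",p)
m=R.from_quat(o["tool_rot"]).as_matrix(); print(o["clock"],o["eef_pos"],o["grip_width"],o["ft_force"],m[:,2],np.arctan2(m[1,0],m[0,0]))
tr=np.load("track.npy");print("tcp in track",w2t(tr,o["eef_pos"])*1e3)
cv2.imwrite("pics/w4o.png",cv2.resize(overlay("wrist",tr,p.copy(),o),(800,500),interpolation=cv2.INTER_NEAREST))
E
```

```text
8.45 [ 0.53202565 -0.05334237  0.10183318] 0.030410770637871187 [-0.09299684 -1.06092821 -3.84012391] [-1.19643075e-03 -4.07682704e-04 -9.99999201e-01] 1.4860477175756321
tcp in track [[-87.27812373  -2.10553518 101.83317591]]
```

View pics/w4o.png

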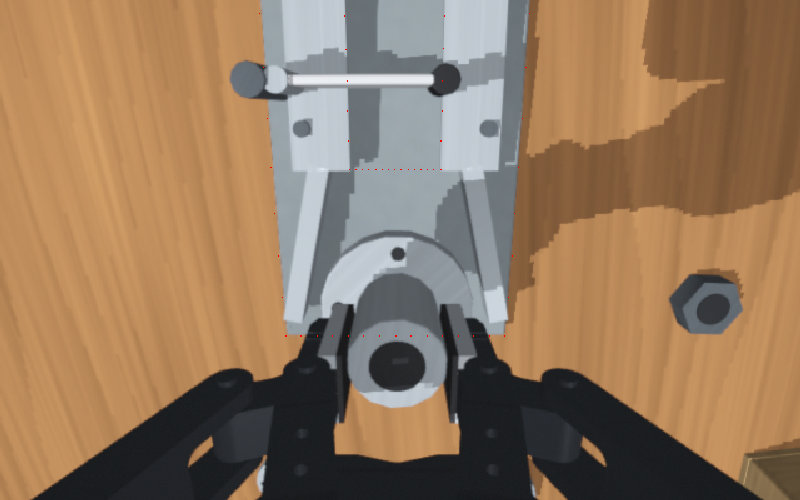

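Emit:
send_rows(moves=[[0.002, -0.0016, 0, 0], [0, 0, 0.02, 0], [0, 0, 0.02, 0], [0, 0, 0.014, 0], [0, 0, 0.005, 0], [0, 0, 0, 0], [0, 0, 0, 0], [0, 0, 0, 0]])

```text
clock: 9.3
eef_pos: [0.532, -0.0509, 0.0446]
tool_rot: [0.736, 0.677, 0.001, 0.001]
ft_force: [0.1, -0.2, -4.1]
grip_width: 0.0308
```

```bash
cat > st.py <<'E'
from h import *
o=monitor.get_obs();tr=np.load("track.npy");m=R.from_quat(o["tool_rot"]).as_matrix()
F=np.array(o["ft_force"])@trackT(tr)[:3,:3]
print("t",round(float(o["clock"]),2),"tcp trk mm",np.round(w2t(tr,o["eef_pos"])*1e3,1),"F trk",np.round(F,1),"tau",np.round(o["ft_torque"],2),"w",round(float(o["grip_width"]),4),"tilt",np.round(m[:2,2],4),"yawerr",round(np.arctan2(m[1,0],m[0,0])-tr[2],4))
E
python3 st.py
```

```text
t 9.3 tcp trk mm [[-84.9  -1.8  44.6]] F trk [-0.2 -0.2 -4.1] tau [-0.02  0.02 -0.02] w 0.0308 tilt [ 0.0022 -0.0002] yawerr 0.0002
```

Emit:
send_rows(moves=[[0, 0, 0.003, 0], [0, 0, 0.002, 0], [0, 0, 0.001, 0], [0, 0, 0.001, 0], [0, 0, 0, 0], [0, 0, 0, 0]])

```text
clock: 9.9
eef_pos: [0.5309, -0.0505, 0.0369]
tool_rot: [0.736, 0.677, 0.0, -0.0]
ft_force: [-2.4, 1.0, 0.0]
grip_width: 0.0305
```

```bash
python3 st.py
```

```text
t 9.9 tcp trk mm [[-84.6  -0.7  36.9]] F trk [0.8 2.5 0. ] tau [ 0.14  0.45 -0.04] w 0.0305 tilt [0.     0.0001] yawerr 0.0007
```

Emit:
send_rows(moves=[[0, 0, 0.001, 0], [0, 0, 0, 0], [0, 0, 0, 0]])

```text
clock: 10.2
eef_pos: [0.5309, -0.0505, 0.0368]
tool_rot: [0.736, 0.677, 0.0, 0.0]
ft_force: [-5.7, 1.2, 7.9]
grip_width: 0.0301
```

```bash
python3 st.py
```

```text
t 10.2 tcp trk mm [[-84.5  -0.7  36.8]] F trk [0.7 5.7 7.9] tau [ 0.15  0.99 -0.03] w 0.0301 tilt [0.0004 0.0002] yawerr 0.0007
```

Emit:
send_rows(moves=[[0, 0, 0, 0], [0, 0, 0, 0], [0, 0, 0, 0], [0, 0, 0, 0], [0, 0, 0, 0]], claw=0.05)

```text
clock: 10.7
eef_pos: [0.5311, -0.0507, 0.0354]
tool_rot: [0.736, 0.677, 0.0, 0.0]
ft_force: [0.9, 0.1, -0.3]
grip_width: 0.0447
```

```bash
python3 st.py; python3 - <<'E'
from h import *
import json
o=monitor.get_obs(); json.dump({k:np.array(v).tolist() for k,v in o.items()},open("pics/w5.json","w"))
p,d=cams.camera("wrist"); cv2.imwrite("pics/w5.png",p)
tr=np.load("track.npy")
cv2.imwrite("pics/w5o.png",cv2.resize(overlay("wrist",tr,p.copy(),o),(800,500),interpolation=cv2.INTER_NEAREST))
E
```

```text
t 10.7 tcp trk mm [[-84.7  -0.9  35.4]] F trk [ 0.2 -0.9 -0.3] tau [-0.06 -0.04  0.01] w 0.0447 tilt [ 0. -0.] yawerr 0.0005
```

View pics/w5o.png

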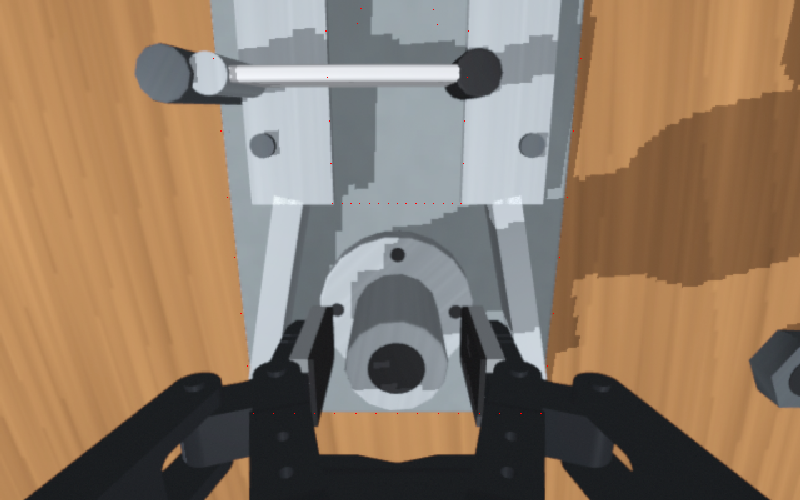

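```bash
python3 - <<'E'
from h import *
import json
o=json.load(open("pics/w5.json"));p=cv2.imread("pics/w5.png")
tr=np.load("track.npy")
P=onplane("wrist",np.array([[320,305],[471,305],[397,368],[332,195],[462,195]])*.8,[.022,.022,.062,.03,.03],o)
print(np.round(w2t(tr,P)*1e3,1))
E
```

```text
[[-82.2  29.5  22. ]
 [-82.2 -29.   22. ]
 [-84.2  -0.3  62. ]
 [-37.5  21.8  30. ]
 [-37.5 -22.4  30. ]]
```

The bushing stands upright at track x≈-84, y≈0. I'll regrip 2 mm higher and start the push.

Emit:
send_rows(moves=[[0, 0, -0.002, 0], [0, 0, 0, 0]])

```text
clock: 10.95
eef_pos: [0.5312, -0.0507, 0.0378]
tool_rot: [0.736, 0.677, 0.0, 0.0]
ft_force: [0.3, 0.2, 0.8]
grip_width: 0.045
```

Emit:
send_rows(moves=[[0, 0, 0, 0], [0, 0, 0, 0], [0, 0, 0, 0], [0, 0, 0, 0], [0, 0, 0, 0], [0, 0, 0, 0]], claw=-1)

```text
clock: 11.55
eef_pos: [0.5312, -0.0506, 0.0379]
tool_rot: [0.736, 0.677, 0.0, 0.0]
ft_force: [-0.9, -0.1, 5.3]
grip_width: 0.0301
```

```bash
python3 st.py
```

```text
t 11.55 tcp trk mm [[-84.6  -1.   37.9]] F trk [-0.1  0.9  5.3] tau [-0.05  0.41 -0.05] w 0.0301 tilt [ 0.0006 -0.    ] yawerr 0.0006
```

Emit:
send_rows(moves=[[0, 0, -0.0005, 0], [0.004, 0, 0, 0], [0.004, 0, 0, 0], [0.004, 0, 0, 0], [0.004, 0, 0, 0], [0.004, 0, 0, 0], [0.004, 0, 0, 0], [0.004, 0, 0, 0], [0, 0, 0, 0]])

```text
clock: 12.45
eef_pos: [0.5333, -0.0216, 0.0379]
tool_rot: [0.736, 0.677, 0.0, -0.001]
ft_force: [0.3, -1.0, 1.8]
grip_width: 0.0303
```

```bash
python3 st.py
```

```text
t 12.45 tcp trk mm [[-55.6  -0.7  37.9]] F trk [-1.  -0.4  1.8] tau [-0.18  0.    0.01] w 0.0303 tilt [-0.0001  0.0013] yawerr 0.0016
```

Emit:
send_rows(moves=[[0.004, 0, 0, 0], [0.004, 0, 0, 0], [0.004, 0, 0, 0], [0.004, 0, 0, 0], [0.004, 0, 0, 0], [0, 0, 0, 0]])

```text
clock: 13.05
eef_pos: [0.535, -0.0017, 0.0379]
tool_rot: [0.736, 0.677, 0.0, -0.001]
ft_force: [-0.2, -0.8, 1.4]
grip_width: 0.0302
```

```bash
python3 st.py
```

```text
t 13.05 tcp trk mm [[-35.6  -0.7  37.9]] F trk [-0.8  0.1  1.4] tau [-0.16  0.01 -0.03] w 0.0302 tilt [-0.0001  0.0014] yawerr 0.0014
```

Emit:
send_rows(moves=[[0.004, 0, 0, 0], [0.004, 0, 0, 0], [0.004, 0, 0, 0], [0.004, 0, 0, 0], [0.004, 0, 0, 0], [0.004, 0, 0, 0], [0, 0, 0, 0]])

```text
clock: 13.75
eef_pos: [0.537, 0.0219, 0.038]
tool_rot: [0.736, 0.677, 0.0, -0.0]
ft_force: [-0.0, -1.0, 0.8]
grip_width: 0.0302
```

```bash
python3 st.py
```

```text
t 13.75 tcp trk mm [[-11.9  -0.7  38. ]] F trk [-1.  -0.   0.8] tau [-0.4   0.07 -0.04] w 0.0302 tilt [-0.0002  0.0009] yawerr 0.0012
```

Emit:
send_rows(moves=[[0.004, 0, 0, 0], [0.004, 0, 0, 0], [0.004, 0, 0, 0], [0.004, 0, 0, 0], [0.004, 0, 0, 0], [0.004, 0, 0, 0], [0, 0, 0, 0]])

```text
clock: 14.45
eef_pos: [0.5394, 0.0451, 0.038]
tool_rot: [0.736, 0.677, 0.0, 0.0]
ft_force: [1.5, -4.0, 1.4]
grip_width: 0.0304
```

```bash
python3 st.py; python3 - <<'E'
from h import *
p,d=cams.camera("wrist"); cv2.imwrite("pics/w6.png",p)
E
```

```text
t 14.45 tcp trk mm [[11.4 -1.1 38. ]] F trk [-3.8 -1.8  1.4] tau [-0.85 -0.06  0.09] w 0.0304 tilt [ 0.0005 -0.0006] yawerr 0.0009
```

View pics/w6.png

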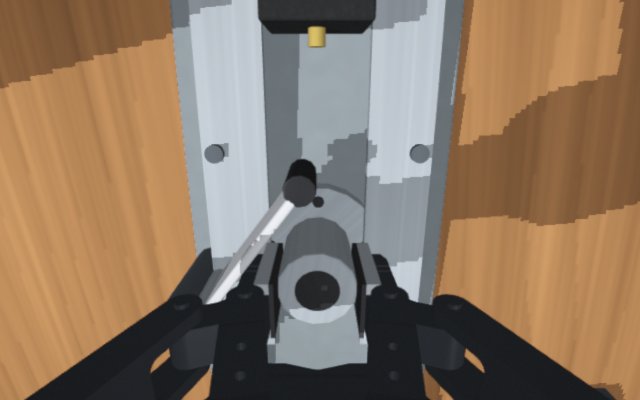

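The flap is swinging open on the hub and finger, with the roller at about (300,190), and forces are low. I'll carry on.

Emit:
send_rows(moves=[[0.004, 0, 0, 0], [0.004, 0, 0, 0], [0.004, 0, 0, 0], [0.004, 0, 0, 0], [0.004, 0, 0, 0], [0.004, 0, 0, 0], [0.004, 0, 0, 0], [0, 0, 0, 0]])

```text
clock: 15.3
eef_pos: [0.5416, 0.0739, 0.038]
tool_rot: [0.736, 0.677, 0.001, -0.0]
ft_force: [0.7, -2.0, 0.1]
grip_width: 0.0301
```

```bash
python3 st.py
```

```text
t 15.3 tcp trk mm [[40.3 -0.8 38. ]] F trk [-1.9 -0.9  0.1] tau [-0.39 -0.2  -0.04] w 0.0301 tilt [0.0002 0.0013] yawerr 0.0013
```

Emit:
send_rows(moves=[[0.004, 0, 0, 0], [0.004, 0, 0, 0], [0.004, 0, 0, 0], [0.004, 0, 0, 0], [0.004, 0, 0, 0], [0.004, 0, 0, 0], [0.003, 0, 0, 0], [0, 0, 0, 0]])

```text
clock: 16.1
eef_pos: [0.5438, 0.101, 0.038]
tool_rot: [0.736, 0.677, 0.001, -0.001]
ft_force: [1.9, 0.6, 0.1]
grip_width: 0.0303
```

```bash
python3 st.py; python3 - <<'E'
from h import *
o=monitor.get_obs()
p,d=cams.camera("wrist"); cv2.imwrite("pics/w7.png",p)
E
```

```text
t 16.1 tcp trk mm [[67.5 -0.7 38. ]] F trk [ 0.7 -1.8  0.1] tau [ 0.01 -0.27 -0.  ] w 0.0303 tilt [0.0001 0.0015] yawerr 0.0015
```

View pics/w7.png

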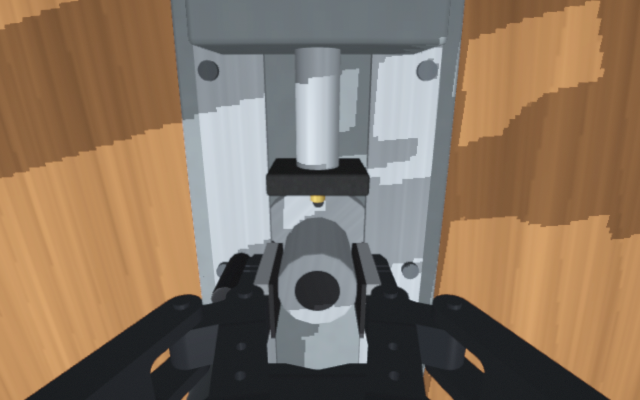

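Emit:
send_rows(moves=[[0.0015, 0, 0, 0], [0.0015, 0, 0, 0], [0.0015, 0, 0, 0], [0.0015, 0, 0, 0], [0.0015, 0, 0, 0], [0.0015, 0, 0, 0], [0.0015, 0, 0, 0], [0.0015, 0, 0, 0], [0, 0, 0, 0]])

```text
clock: 17.05
eef_pos: [0.5445, 0.1119, 0.038]
tool_rot: [0.736, 0.677, -0.0, -0.0]
ft_force: [0.9, -1.2, -0.6]
grip_width: 0.0302
```

```bash
python3 st.py
```

```text
t 17.05 tcp trk mm [[78.4 -0.5 38. ]] F trk [-1.1 -1.  -0.6] tau [-0.24 -0.19 -0.01] w 0.0302 tilt [-0.0004 -0.0002] yawerr 0.0007
```

Emit:
send_rows(moves=[[0.001, 0, 0, 0], [0.001, 0, 0, 0], [0.001, 0, 0, 0], [0.001, 0, 0, 0], [0.001, 0, 0, 0], [0.001, 0, 0, 0], [0, 0, 0, 0]])

```text
clock: 17.75
eef_pos: [0.5451, 0.1179, 0.0379]
tool_rot: [0.736, 0.677, -0.0, -0.0]
ft_force: [0.3, -2.3, 0.9]
grip_width: 0.0302
```

```bash
python3 st.py
```

```text
t 17.75 tcp trk mm [[84.5 -0.6 37.9]] F trk [-2.3 -0.5  0.9] tau [-0.46  0.17  0.01] w 0.0302 tilt [-0.0002  0.0001] yawerr 0.0008
```

Emit:
send_rows(moves=[[0.001, 0, 0, 0], [0.001, 0, 0, 0], [0.001, 0, 0, 0], [0, 0, 0, 0]])

```text
clock: 18.15
eef_pos: [0.5455, 0.121, 0.038]
tool_rot: [0.736, 0.677, 0.0, -0.0]
ft_force: [-0.6, -3.0, 0.8]
grip_width: 0.0303
```

```bash
python3 st.py
```

```text
t 18.15 tcp trk mm [[87.6 -0.7 38. ]] F trk [-3.1  0.3  0.8] tau [-0.56  0.13  0.  ] w 0.0303 tilt [0.     0.0003] yawerr 0.0008
```

Emit:
send_rows(moves=[[0.001, 0, 0, 0], [0.001, 0, 0, 0], [0, 0, 0, 0]])

```text
clock: 18.45
eef_pos: [0.5456, 0.123, 0.038]
tool_rot: [0.736, 0.677, 0.0, -0.0]
ft_force: [0.4, -2.5, -0.1]
grip_width: 0.0301
```

```bash
python3 st.py
```

```text
t 18.45 tcp trk mm [[89.6 -0.7 38. ]] F trk [-2.5 -0.6 -0.1] tau [-0.52  0.09  0.04] w 0.0301 tilt [0.     0.0002] yawerr 0.0007
```

Emit:
send_rows(moves=[[0.001, 0, 0, 0], [0.001, 0, 0, 0], [0, 0, 0, 0]])

```text
clock: 18.75
eef_pos: [0.5457, 0.1242, 0.038]
tool_rot: [0.736, 0.677, -0.001, 0.0]
ft_force: [0.6, -5.3, 0.9]
grip_width: 0.0301
```

```bash
python3 st.py;python3 - <<'E'
from h import *
p,d=cams.camera("wrist"); cv2.imwrite("pics/w8.png",p[100:340,160:480])
E
```

```text
t 18.75 tcp trk mm [[90.7 -0.7 38. ]] F trk [-5.2 -1.   0.9] tau [-0.98  0.09  0.02] w 0.0301 tilt [-0.0001 -0.0014] yawerr 0.0002
```

View pics/w8.png

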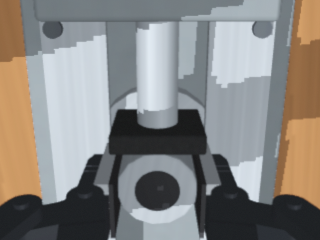

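The hub meets the pad at about x≈90 mm, as predicted. I'll press on in 1 mm steps. The sliding baseline is about 2.5 N, so I'm aiming for about 17 N measured.

Emit:
send_rows(moves=[[0.001, 0, 0, 0], [0.001, 0, 0, 0], [0, 0, 0, 0]])

```text
clock: 19.1
eef_pos: [0.5457, 0.125, 0.038]
tool_rot: [0.737, 0.676, -0.001, 0.001]
ft_force: [-0.1, -7.3, 2.9]
grip_width: 0.0304
```

```bash
python3 st.py
```

```text
t 19.1 tcp trk mm [[91.6 -0.7 38. ]] F trk [-7.3 -0.5  2.9] tau [-1.63  0.14 -0.04] w 0.0304 tilt [-0.0003 -0.0036] yawerr -0.0007
```

Emit:
send_rows(moves=[[0.001, 0, 0, 0], [0, 0, 0, 0]])

```text
clock: 19.3
eef_pos: [0.5458, 0.1254, 0.038]
tool_rot: [0.737, 0.676, -0.002, 0.002]
ft_force: [-0.7, -9.4, 2.8]
grip_width: 0.0306
```

```bash
python3 st.py
```

```text
t 19.3 tcp trk mm [[92.  -0.7 38. ]] F trk [-9.4 -0.1  2.8] tau [-1.9   0.19  0.05] w 0.0306 tilt [-0.0003 -0.0048] yawerr -0.0011
```

Emit:
send_rows(moves=[[0.001, 0, 0, 0], [0, 0, 0, 0]])

```text
clock: 19.5
eef_pos: [0.5458, 0.1258, 0.038]
tool_rot: [0.737, 0.676, -0.002, 0.002]
ft_force: [-0.9, -11.3, 2.9]
grip_width: 0.0301
```

```bash
python3 st.py
```

```text
t 19.5 tcp trk mm [[92.4 -0.7 38. ]] F trk [-11.3  -0.1   2.9] tau [-2.21  0.24 -0.05] w 0.0301 tilt [-0.0005 -0.0059] yawerr -0.0015
```

Emit:
send_rows(moves=[[0.001, 0, 0, 0], [0.001, 0, 0, 0], [0, 0, 0, 0]])

```text
clock: 19.8
eef_pos: [0.5459, 0.1265, 0.0381]
tool_rot: [0.737, 0.676, -0.003, 0.003]
ft_force: [-1.4, -14.3, 4.7]
grip_width: 0.0304
```

```bash
python3 st.py
```

```text
t 19.8 tcp trk mm [[93.1 -0.7 38.1]] F trk [-14.4   0.2   4.7] tau [-2.84  0.31 -0.02] w 0.0304 tilt [-0.0007 -0.0084] yawerr -0.0024
```

Emit:
send_rows(moves=[[0.001, 0, 0, 0], [0, 0, 0, 0], [0, 0, 0, 0]])

```text
clock: 20.1
eef_pos: [0.5459, 0.1269, 0.0381]
tool_rot: [0.737, 0.675, -0.003, 0.003]
ft_force: [-2.0, -15.2, 4.8]
grip_width: 0.0303
```

```bash
python3 st.py
```

```text
t 20.1 tcp trk mm [[93.5 -0.7 38.1]] F trk [-15.4   0.7   4.8] tau [-3.22  0.29  0.01] w 0.0303 tilt [-0.0007 -0.0094] yawerr -0.0028
```

Emit:
send_rows(moves=[[0.001, 0, 0, 0], [0, 0, 0, 0], [0, 0, 0, 0], [0, 0, 0, 0], [0, 0, 0, 0], [0, 0, 0, 0], [0, 0, 0, 0], [0, 0, 0, 0], [0, 0, 0, 0], [0, 0, 0, 0], [0, 0, 0, 0]])

```text
clock: 21.2
eef_pos: [0.5459, 0.1272, 0.0381]
tool_rot: [0.738, 0.675, -0.004, 0.004]
ft_force: [-1.6, -17.3, 6.2]
grip_width: 0.0303
```

```bash
python3 st.py
```

```text
t 21.2 tcp trk mm [[93.8 -0.6 38.1]] F trk [-17.3   0.2   6.2] tau [-3.57  0.36  0.02] w 0.0303 tilt [-0.0009 -0.0106] yawerr -0.0033
```

Held about 15 N on the pad for over 1 s. I'll unload gently while still gripped, then open a little.

Emit:
send_rows(moves=[[-0.001, 0, 0, 0], [-0.001, 0, 0, 0], [-0.001, 0, 0, 0], [-0.001, 0, 0, 0], [-0.001, 0, 0, 0], [0, 0, 0, 0]])

```text
clock: 21.8
eef_pos: [0.5459, 0.1266, 0.038]
tool_rot: [0.737, 0.676, -0.001, 0.001]
ft_force: [-1.1, -6.4, 1.7]
grip_width: 0.0301
```

```bash
python3 st.py
```

```text
t 21.8 tcp trk mm [[93.2 -0.7 38. ]] F trk [-6.5  0.6  1.7] tau [-1.25  0.24 -0.05] w 0.0301 tilt [-0.0003 -0.0019] yawerr -0.0007
```

Emit:
send_rows(moves=[[-0.0007, 0, 0, 0], [0, 0, 0, 0]])

```text
clock: 22.0
eef_pos: [0.5459, 0.1263, 0.038]
tool_rot: [0.736, 0.676, -0.001, 0.0]
ft_force: [0.3, -5.1, 1.1]
grip_width: 0.0304
```

Emit:
send_rows(moves=[[0, 0, 0, 0], [0, 0, 0, 0], [0, 0, 0, 0], [0, 0, 0, 0]], claw=-0.05)

```text
clock: 22.4
eef_pos: [0.5462, 0.1277, 0.0382]
tool_rot: [0.736, 0.677, 0.0, -0.0]
ft_force: [0.2, 0.0, 0.2]
grip_width: 0.0407
```

```bash
python3 st.py;python3 - <<'E'
from h import *
p,d=cams.camera("wrist"); cv2.imwrite("pics/w9.png",p)
E
```

```text
t 22.4 tcp trk mm [[94.3 -0.9 38.2]] F trk [ 0.  -0.2  0.2] tau [0.01 0.03 0.02] w 0.0407 tilt [0.0005 0.0009] yawerr 0.0012
```

View pics/w9.png

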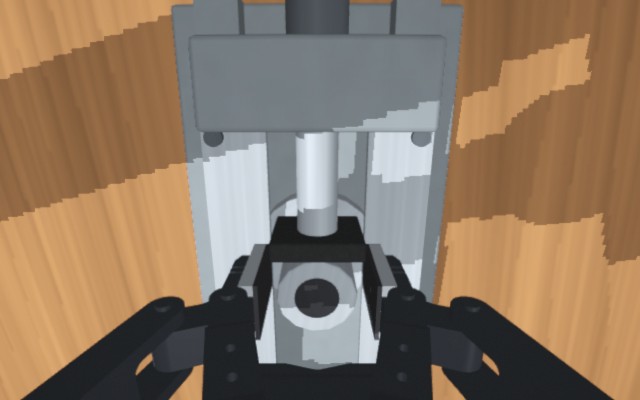

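The fingers are clear of the hub and pad, the hub lies on the pad, and the force is zero. I'll draw straight up.

Emit:
send_rows(moves=[[0, 0, -0.005, 0], [0, 0, -0.005, 0], [0, 0, -0.01, 0], [0, 0, -0.01, 0], [0, 0, -0.02, 0], [0, 0, -0.03, 0], [0, 0, -0.04, 0], [0, 0, -0.04, 0], [0, 0, 0, 0], [0, 0, 0, 0], [0, 0, 0, 0], [0, 0, 0, 0]])

```text
clock: 23.65
eef_pos: [0.545, 0.1268, 0.1966]
tool_rot: [0.736, 0.677, -0.001, -0.001]
ft_force: [0.1, 0.3, -0.5]
grip_width: 0.0405
```

Emit:
send_rows(moves=[[-0.03, 0, -0.02, 0], [-0.04, 0, 0, 0], [-0.04, 0, 0, 0], [0, 0, 0, 0], [0, 0, 0, 0], [0, 0, 0, 0]])

```text
clock: 24.25
eef_pos: [0.5364, 0.018, 0.2172]
tool_rot: [0.736, 0.677, -0.0, -0.001]
ft_force: [1.0, 1.2, -0.4]
grip_width: 0.0407
```

```bash
python3 st.py;python3 - <<'E'
from h import *
import json
o=monitor.get_obs(); json.dump({k:np.array(v).tolist() for k,v in o.items()},open("pics/w10.json","w"))
p,d=cams.camera("wrist"); cv2.imwrite("pics/w10.png",p)
s,_=cams.camera("scene");cv2.imwrite("pics/s10.png",cv2.resize(s[130:270,130:430],(800,373),interpolation=cv2.INTER_CUBIC))
cv2.imwrite("pics/s10c.png",cv2.resize(s[155:235,275:415],(788,450),interpolation=cv2.INTER_CUBIC))
E
```

```text
t 24.25 tcp trk mm [[-15.8  -0.4 217.2]] F trk [ 1.3 -0.9 -0.4] tau [ 0.01 -0.05 -0.04] w 0.0407 tilt [-0.0016  0.0004] yawerr 0.001
```

View pics/w10.png

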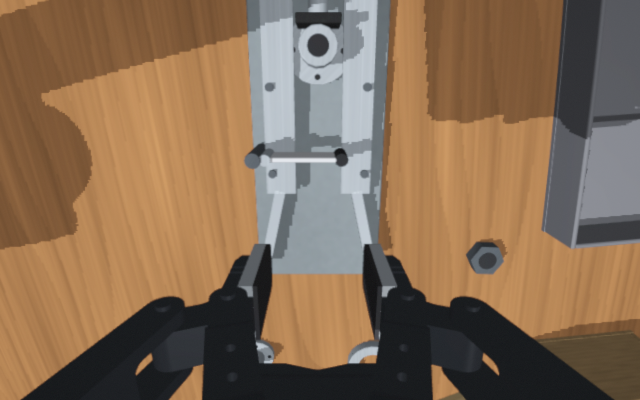

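View pics/s10c.png

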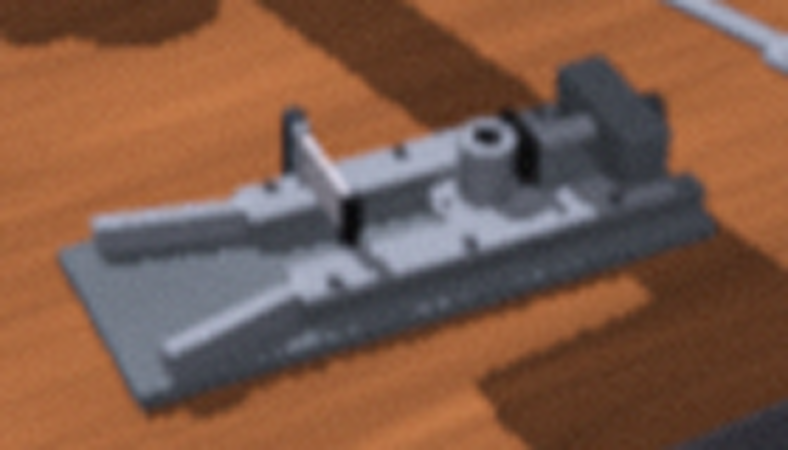

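View pics/s10.png

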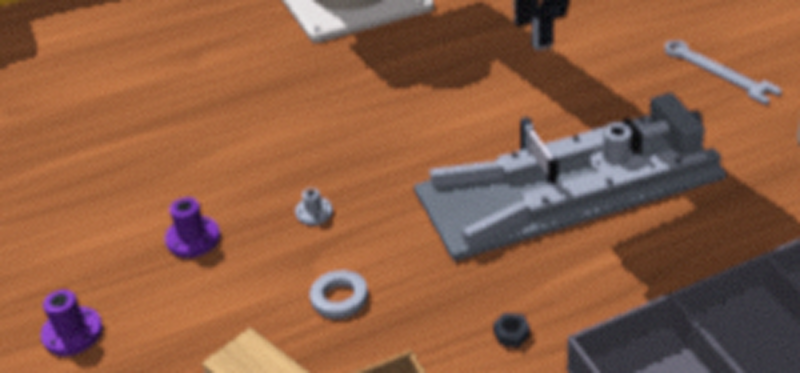

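The flap looks shut and the bushing stands upright before the pad. I'll check the hub-to-pad gap and the flap angle before handing in.

```bash
python3 - <<'E'
from h import *
import json
p=cv2.imread("pics/w10.png");o=json.load(open("pics/w10.json"));tr=np.load("track.npy")
cv2.imwrite("pics/w10c.png",cv2.resize(p[0:100,270:370],None,fx=6,fy=6,interpolation=cv2.INTER_CUBIC))
cv2.imwrite("pics/w10f.png",cv2.resize(p[130:190,240:360],None,fx=6,fy=6,interpolation=cv2.INTER_CUBIC))
P=onplane("wrist",[[318,44.5]],.062,o);print("hub",w2t(tr,P)*1e3)
E
```

```text
hub [[9.15132121e+01 1.95995410e-02 6.20000000e+01]]
```

View pics/w10c.png

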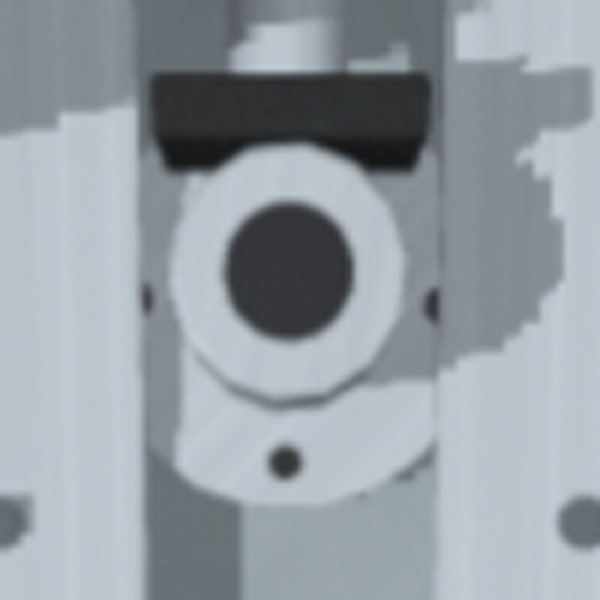

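View pics/w10f.png

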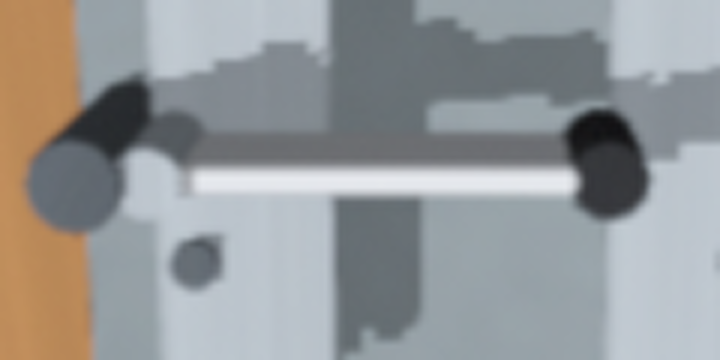

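The hub is on the pad with no gap and no pin visible, at x≈91.5 mm against contact at about 90 mm. The flap lies square across the slot, and the arm is clear.

```bash
python3 -c "
from workcell import order
print(order.job_done())"
```

```text
the job is handed in; nothing more can be done
None
```

The bushing is seated on the stop and the flap is shut behind it. I handed the job in at about 24 s on the robot's clock; no verdict was reported.

**What I did:** I gripped the plain steel bushing and stood it in the mouth at track x≈-84 mm, y≈0. I let it settle, regripped it and pushed it through the flap with about 4 N at most. It met the pad at about x = 90 mm. I pressed to 17.3 N at the wrist, about 15 N on the pad after some 2.5 N of sliding friction, and held that for about 1 s. Then I unloaded, opened the fingers slightly and drew straight up.

**Last checks:**
- **Bushing:** it stands upright with the hub centre at x≈91.5 mm, touching the pad with no gap visible.
- **Seat pin:** it is hidden behind the hub and I had no direct reading of its travel. I judged it pushed in from the hub lying on the pad.
- **Flap:** it lies square across the slot, judged by eye from the wrist and scene pictures.
- **Robot:** it stands clear at z = 0.217 m.
- **Other parts:** the small bushing, spacer, nut, wrench and purple look-alikes look unmoved in the last scene picture. The offcut is only partly in that view and the jar is outside it. I ran no measured before/after comparison on any of them.

**Disagreement:** the top and wrist cameras differed by about 3 mm and 0.007 rad on the track pose. I used the wrist fit, and the low side forces in the slot bore it out.

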